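# Gauge the bushing in the vice, go and no-go

## Task

Check the bushing in the bearing block clamped in the vice with the double-ended plug gauge: push the long, slimmer go end in until its shoulder is fully home against the block, draw it out, then press the short, thicker no-go end squarely into the middle of the bore's mouth, as far as its bevel lets it, with a light, steady push (about 6 N) for half a second to confirm that it is refused. Feel your way in: the block may sit anywhere along the jaws, and the gauge must never be forced or banged against it (stay under 25 N). Lay the gauge back on its wooden rest (either way round), let go, and leave the other things on the bench where they are.

Things in the scene. Friction and masses are not known exactly. Their poses are not given: they have to be found in the camera images.
- gauge: The loose double-ended plug gauge, 0.14 to 0.28 kg, lying level on its rest along its own y, go end at +y, no-go end at -y. Square aluminium handle 16 x 16 mm, 90 mm long (y = -45 to +45 mm), ending at the go end in a round collar 30 mm across, 4 mm thick; the collar's face at y = +45 mm is the shoulder. Origin: centre of the handle's underside, 8 mm below the gauge's axis.
- gauge_mid (a point): Centre of the gauge's handle, on its axis: the place to grip from above, across the handle's 16 mm (along x). The uprights of the rest begin about 24 mm to either side of it along y (less up to 6 mm, as the gauge may lie shifted). Axes as the gauge: y towards the go end, z up.
- go_tip (a point): Centre of the end face of the go end, 77 mm from gauge_mid along the gauge's +y. The steel go end is 21 mm in diameter and 32 mm long (the longer, slimmer end), its last 2 mm bevelled down to diameter 19.
- nogo_tip (a point): Centre of the end face of the no-go end, 60 mm from gauge_mid along the gauge's -y. The steel no-go end is 25 mm in diameter and 15 mm long (the shorter, thicker end), its last 5 mm bevelled down to diameter 17. Centred on the bore it enters 4 mm by its bevel and stops; 2 mm off-centre it enters only 2 mm.
- vice: Fixed low grey machine vice, 98 mm (x) by 210 mm (y), 60 mm high at the jaws, with an aluminium bearing block standing in its jaws. Block: 52 mm wide (x), 26 mm thick (y, faces at y = -13 and +13 mm), top 121 mm above the bench. Origin on the bench under the middle of the jaws; z up.
- vice_mid (a point): Point over the middle of the vice, 95 mm above the bench, at the bore axis's height; axes as the vice. Bore: level, parallel to y, 22 mm wide, brass-rimmed, 1 mm chamfers, open at both faces (either gauge end may enter from either face). The block is clamped anywhere from -16 to +16 mm along x from here, unmeasured, so the bore is that far aside; it stays put when pushed. y and z are exact.
- rest: Fixed wooden rest for the gauge, 70 x 90 mm (x, y), about 53 mm high: two notched uprights 7 mm thick at y = -28 and +28 mm on a foot 8 mm thick, notch floors 37 mm above the bench, 20 mm wide, sides flared. The handle lies across both notches along the rest's y, the collar outside. Origin on the bench under its middle. Stands on either side of the vice.
- rest_mid (a point): Point 45 mm above the bench over the middle of the rest: where the centre of the gauge's handle belongs; axes as the rest.
- tray: Bystander: fixed black open tray of brass bushings, 100 x 120 x 35 mm; origin under its centre.
- cup: Bystander: white plastic cup, 68 mm across and 85 mm high; origin under its centre.
- glue: Bystander: white bottle, 44 mm across and 110 mm high; origin under its centre.
- driver: Bystander: screwdriver lying along its own x; origin under its middle.
Not all that is in view belongs to the job. Several things look just like the vice: the one meant starts nearest to the robot's base. What is shaped like the gauge but orange or pink is not meant.

How it is judged:
By the outcome, as a careful person would: the job done as asked, in the order asked, and still so for the second after the job is handed in, with the robot touching nothing.
It also fails if it takes over 72 s, if anything falls off the work surface, if the arm or the gripper's body presses on something with over 40 N, if the wrist force passes 120 N, or if a joint passes its speed limit or range.

## Robot

A 7-joint arm with a two-finger parallel gripper is mounted at the origin on the work surface. World frame = base frame: x ahead of the robot, y to its left, z up, the work surface at z = 0. Lengths are in m, angles in rad, forces in N, time in s.
With the tool pointing down it reaches from about 0.425 to 0.8 m from the base axis. Payload 8.3 kg.
Tool frame: the origin (TCP) lies on the centre line of the jaws, within the pads' length; the fingertips stand ctrl.tips_ahead ahead of it and the grasp point (between the pads) lies 5 mm behind it (ctrl.tips_ahead is the distance from the TCP to the fingertips, in m); z points along the fingers, y is the line along which they close (so a half turn about z gives the same grasp; the last joint's range is limited). The gripper opens to 85 mm and grips with 20 to 120 N. Pads are 22 mm wide; open, the fingers measure 114 mm over their backs; the gripper's body (76 mm by 85 mm) begins 54 mm behind the grasp point. The pads swing forward as they close: fully open they stand 13 mm farther back than shut.
Start: joints at [-1.317, 0.383, 0.016, 1.37, -0.006, 1.388, -0.046], TCP at [0.195, 0.594, 0.245] pointing down, gripper open.
Joint ranges: [-2.95, 2.95], [-0.25, 2.06], [-1.52, 1.56], [0.18, 2.33], [-1.44, 4.58], [0.02, 2.06], [-3.01, 3.01]. Speed limits (rad/s): [2.39, 2.39, 3.01, 3.01, 3.14, 3.14, 3.14].

## Interface

Orientations are given as a unit quaternion [w, x, y, z].
In Python, from workcell import ctrl gives the robot as it stands.
- The arm moves only by the tool move_arm, never from a script. Its argument "moves" is a list of rows, each a list of 3 entries, a list of its own where there are three numbers: the gripper command: -1 is shut, 1 is fully open, values between are in proportion, then the shift along the world's x, y, z scaled (see below), then the turn, a rotation vector about the world's x, y, z scaled (see below). In form: [[grip, [dx, dy, dz], [ax, ay, az]], ...]. A call has 1 to 12 rows; each row is the pose to reach, as a shift and turn from the pose commanded when the call began, turning the shorter way round; what a row does not reach only later rows make up. The controller multiplies each number of a shift by 20 cm and each number of a turn by 2 pi rad. A row lasts 1/12 s, in which the tool goes at most 41.7 mm and 7.16 degrees, less where a joint would pass 70% of its speed; a pose out of reach is approached as far as the arm can. A call with a number of a shift or a turn outside -1 to 1 is refused whole. A call with a gripper value outside its range is refused whole. The fingers move at their own pace and stop on an object; "squeeze" is the grip in N (left out, the last holds). Time passes only in rows, so rows that repeat a pose let the fingers close. It gives the time, the measured TCP pose, the force, the opening and the grip force at its end, in the units of the state.
- ctrl.state(): the state, without advancing time (a new reading comes with each control period).
- ctrl.read_camera(name): name is "side" or "top" or "wrist"; returns a dict with "color" (384x512x3 uint8, red, green, blue), "fovy" (degrees; the focal length in pixels is half the picture's height over the tangent of half this angle, whatever the lens; pixels are square), "cx", "cy" (the principal point, pixels), "eye" and "orientation" of the camera in the world. Camera axes: x right, y up, looking along -z (the intrinsics and any distortion apply to the point x, -y, -z); pixel columns grow to the right and rows downward; lengths in m; the calibration is good to about 2 mm. A picture is of the moment at which its call begins. There is no depth.
- ctrl.sign_off(): hands the job in; it is judged then, once.
The state is a dict: "t": time; "qpos": joint angles; "dq": joint speeds; "joint_torque": joint torques, N m; "ee_pos": TCP position; "tool_rot": TCP orientation; "contact_force": force on the tool from outside, world axes, zero at the start; "torque": the same for the moment, N m; "width": finger opening in m; "gripper_force": force on a finger pad.
Only numpy, scipy, OpenCV 4.12 (cv2) and the standard library are available. Lean on these libraries where they do the work, as an engineer would, in place of code of your own. Each camera call takes 0.05 s, during which the arm holds its last target. There are 200 camera calls.

## Working session

There is one attempt and no reset: what is moved stays moved. The work goes in short steps, Python scripts to look and compute and a tool call to move; the robot and the scene stay as the last step left them, time stands still between calls to the robot, and variables do not carry over. Pictures are saved under pics/ and viewed, at most 10 in all, crops included, and the job is handed in when it is done.

Besides the shell and the picture viewer there is one more tool, called after ">>>" as name([rows], argument=value, ...), one row to a line, values as JSON. move_arm: Moves the arm, as the interface text tells. Its arguments: {"type":"object","properties":{"moves":{"type":"array","items":{"type":"array"}},"squeeze":{"type":"number"}},"required":["moves"]}

```bash
mkdir -p pics; cat > h.py <<'E'
import numpy as np, cv2
from scipy.spatial.transform import Rotation as R
from workcell import ctrl
def cam(n):
    c=ctrl.read_camera(n); c['n']=n; return c
def Rm(q): return R.from_quat([q[1],q[2],q[3],q[0]]).as_matrix()
def ray(c,u,v):
    f=192/np.tan(np.radians(c['fovy'])/2)
    d=np.array([(u-c['cx'])/f,-(v-c['cy'])/f,-1]); return np.array(c['eye']),Rm(c['orientation'])@d
def onz(c,u,v,z):
    e,d=ray(c,u,v); return e+d*(z-e[2])/d[2]
def pix(c,p):
    f=192/np.tan(np.radians(c['fovy'])/2)
    x=Rm(c['orientation']).T@(np.array(p)-c['eye']); return c['cx']-f*x[0]/x[2], c['cy']+f*x[1]/x[2]
def save(c,name,box=None,s=1):
    im=c['color'][:,:,::-1]
    if box: u0,v0,u1,v1=box; im=im[v0:v1,u0:u1]
    cv2.imwrite('pics/'+name,cv2.resize(im,None,fx=s,fy=s,interpolation=cv2.INTER_CUBIC))
E
python3 - <<'E'
from h import *
import pickle
for n in('top','side'):
    c=cam(n); save(c,n+'0.png',s=1.5); pickle.dump(c,open(n+'0.pkl','wb'))
    print({k:v for k,v in c.items() if k!='color'})
print(ctrl.state(), ctrl.tips_ahead)
E
```

```text
{'fovy': 44.556863434714806, 'cx': 259.23128909237556, 'cy': 190.77460315528586, 'eye': array([0.31378025, 0.05124382, 1.61663297]), 'orientation': array([-0.69717558, -0.0584333 ,  0.04965648,  0.71278748]), 'n': 'top'}
{'fovy': 49.75366563085311, 'cx': 250.7691233492736, 'cy': 195.92079398508423, 'eye': array([ 0.08357884, -0.77143225,  0.64873008]), 'orientation': array([ 0.83828679,  0.47911135, -0.13223694, -0.22414495]), 'n': 'side'}
{'t': 0.1, 'qpos': array([-1.31689883,  0.38416072,  0.01638584,  1.37102224, -0.00629799,
        1.38818894, -0.04652979]), 'dq': array([-7.69936178e-04, -2.86948489e-03,  3.52864180e-05, -1.99601548e-03,
        6.43889148e-04, -7.91959619e-04, -9.67308760e-04]), 'joint_torque': array([ 3.68993729e-03, -6.29126072e+01,  8.47795140e-01, -3.72767544e+01,
        1.67808076e-02,  1.04243041e-02,  2.09571219e-06]), 'ee_pos': array([0.19454377, 0.59351524, 0.24438693]), 'tool_rot': array([-1.21556557e-04,  1.57725233e-01,  9.87482660e-01, -8.56328909e-04]), 'contact_force': array([-0.30331685, -0.29213131,  0.15718818]), 'torque': array([-0.00258805,  0.01684727, -0.00848187]), 'gripper_force': 0.0, 'width': 0.08538829376012781} 0.014
```

View pics/top0.png

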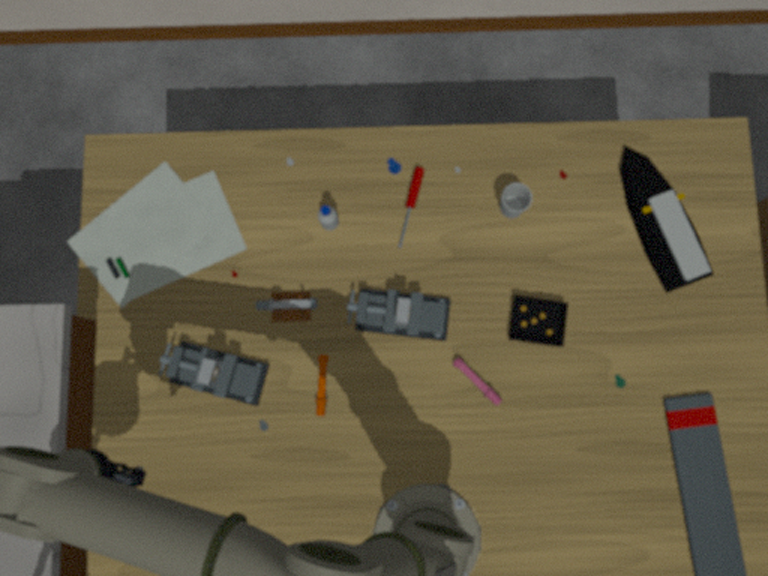

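View pics/side0.png

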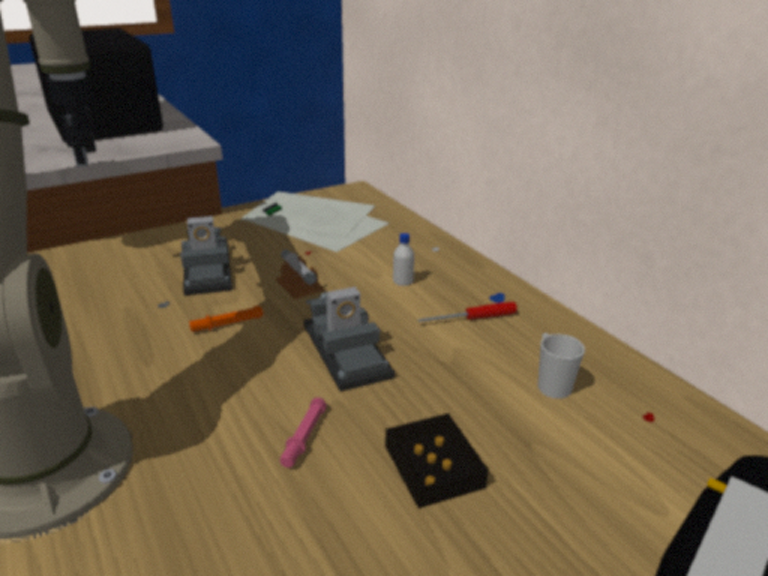

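The top view (1.5× scale) shows these candidates:
- **Gauge:** grey gauge on the wooden rest at (290,304); orange lookalike at (321,385); pink lookalike at (477,380).
- **Vice:** A at (400,313); B at (213,372). The base is at about (425,535), so A is nearer.

I choose the grey gauge and vice A, and will check the choice in one crop.

```bash
python3 - <<'E'
from h import *
import pickle
c=pickle.load(open('top0.pkl','rb'));s=pickle.load(open('side0.pkl','rb'))
a=cv2.resize(c['color'][180:235,165:305,::-1],None,fx=5.5,fy=5.5,interpolation=cv2.INTER_CUBIC)
b=cv2.resize(s['color'][155:265,175:270,::-1],None,fx=2.6,fy=2.6,interpolation=cv2.INTER_CUBIC)
im=np.zeros((a.shape[0]+b.shape[0],a.shape[1],3),np.uint8); im[:a.shape[0]]=a; im[a.shape[0]:,:b.shape[1]]=b
cv2.imwrite('pics/crop1.png',im); print(im.shape)
for n,u,v,z in[('A',402,313,.121),('B',210,372,.121),('rest',291,304,.045),('gl',258,304,.045),('gr',315,303,.045)]:
    print(n,onz(c,u/1.5,v/1.5,z).round(3))
E
```

```text
(588, 770, 3)
A [0.486 0.041 0.121]
B [0.369 0.451 0.121]
rest [0.521 0.29  0.045]
gl [0.522 0.365 0.045]
gr [0.522 0.236 0.045]
```

View pics/crop1.png

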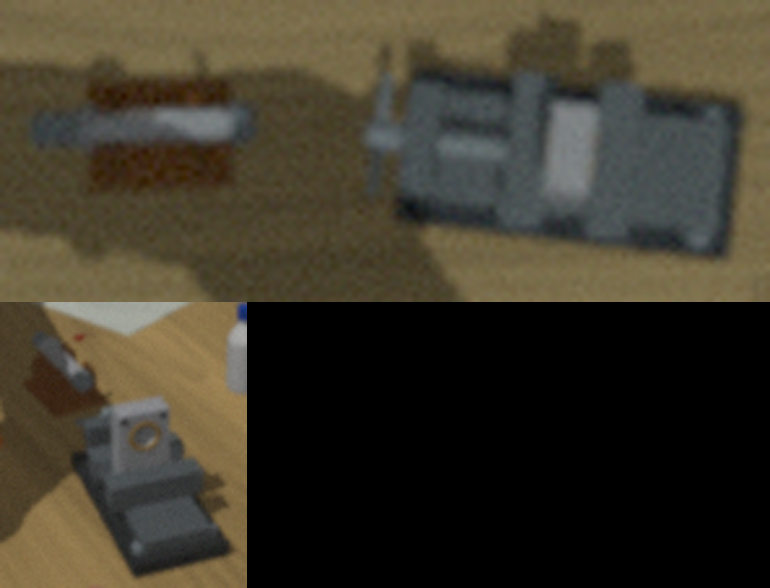

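The crop shows the grey gauge on the rest. Its longer end (crop px 32–90) points left, which is world +y, so that's the go end; the short no-go end (px ~250) faces the vice. The block in vice A is at about crop (570,150). I'm moving above the gauge.

>>> move_arm([
  [1, [0.85, -0.78, 0], [0, 0, -0.1]],
  [1, [0.85, -0.78, 0], [0, 0, -0.1]],
  [1, [0.85, -0.78, 0], [0, 0, -0.1]],
  [1, [0.85, -0.78, 0], [0, 0, -0.1]],
  [1, [0.85, -0.78, 0], [0, 0, -0.1]],
  [1, [0.85, -0.78, 0], [0, 0, -0.1]],
], squeeze=40)

```text
t: 0.6
ee_pos: [0.369, 0.4331, 0.2452]
tool_rot: [0.001, 0.461, 0.887, -0.0]
contact_force: [1.3, -0.1, 0.8]
width: 0.0853
gripper_force: 0.0
```

>>> move_arm([
  [1, [0.78, -0.72, 0], [0, 0, -0.1]],
  [1, [0.78, -0.72, 0], [0, 0, -0.1]],
  [1, [0.78, -0.72, 0], [0, 0, -0.1]],
  [1, [0.78, -0.72, 0], [0, 0, -0.1]],
  [1, [0.78, -0.72, 0], [0, 0, -0.1]],
  [1, [0.78, -0.72, 0], [0, 0, -0.1]],
  [1, [0.78, -0.72, 0], [0, 0, -0.1]],
])

```text
t: 1.18
ee_pos: [0.523, 0.2898, 0.2448]
tool_rot: [0.001, 0.711, 0.704, -0.001]
contact_force: [0.2, 1.3, -1.2]
width: 0.0857
gripper_force: 0.0
```

```bash
python3 - <<'E'
from h import *
import pickle
c=cam('wrist'); save(c,'w1.png',s=1.5); pickle.dump(c,open('w1.pkl','wb'))
print({k:v for k,v in c.items() if k!='color'})
s=ctrl.state();print(s['t'],s['ee_pos'],s['tool_rot'],s['qpos'],Rm(s['tool_rot'])[:,1])
E
```

```text
{'fovy': 61.15393207210941, 'cx': 256.8003112031681, 'cy': 190.9111549694096, 'eye': array([0.52457661, 0.36183146, 0.37237148]), 'orientation': array([ 9.89688246e-01, -1.43137952e-01,  2.15557681e-04, -5.35305980e-03]), 'n': 'wrist'}
1.2333 [0.52126518 0.29253631 0.24474644] [ 3.55070539e-05  7.08852786e-01  7.05356256e-01 -5.27861805e-04] [-0.87812821  0.33756201  0.41190672  1.46532612 -0.13540341  1.36789846
 -0.46447853] [ 9.99987532e-01 -4.94510148e-03 -6.94322704e-04]
```

View pics/w1.png

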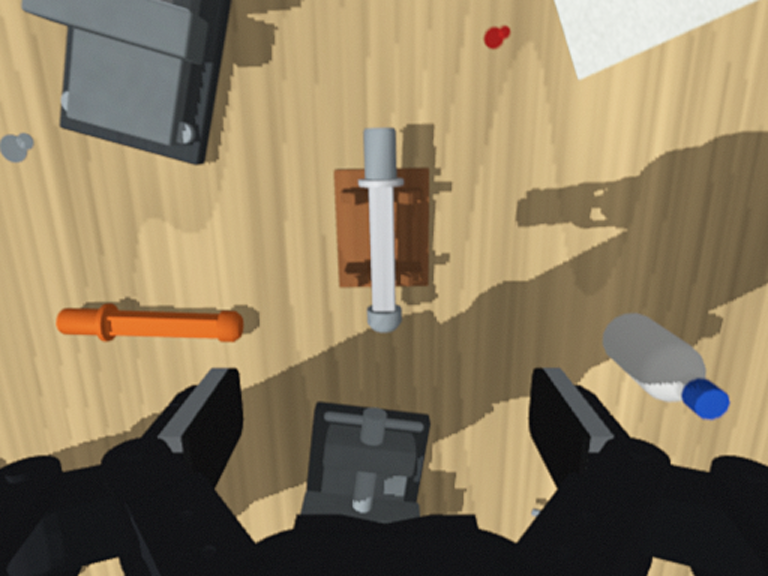

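The wrist view shows the go end at (380,130), the collar at (381,182), the no-go end at (384,330) and the rest around (383,228). The vice handle end is at (370,420). Next I compute the positions.

```bash
python3 - <<'E'
from h import *
import pickle
c=pickle.load(open('w1.pkl','rb'))
P=lambda n,u,v,z: print(n,onz(c,u/1.5,v/1.5,z).round(4))
P('collarout',381,178,.058);P('handle end',383,307,.053)
for v in(200,240,290):
    row=c['color'][int(v/1.5),235:275].astype(int).sum(1); print(row)
    P('L',370,v,.053);P('R',396,v,.053)
P('gotip',380,128,.053);P('nogo',384,331,.037)
t=pickle.load(open('top0.pkl','rb'))
f=lambda u,v:(165+u/5.5,180+v/5.5)
for n,u,v,z in[('bl',548,100,.121),('br',598,105,.121),('bbl',545,192,.121),('bbr',593,198,.121),('v1',415,70,.02),('v2',742,100,.02),('v3',725,255,.02),('v4',398,215,.02)]:
    print(n,onz(t,*f(u,v),z).round(4))
E
```

```text
collarout [0.522  0.3403 0.058 ]
handle end [0.5222 0.2526 0.053 ]
[321 253 175 154 163 156 156 160 153 164 259 548 646 649 649 638 629 625
 627 633 631 623 627 630 639 640 527 309 167 154 212 289 305 298 294 293
 287 241 224 221]
L [0.5147 0.3261 0.053 ]
R [0.5316 0.3259 0.053 ]
[327 319 308 316 315 319 314 316 322 315 301 379 592 645 647 640 632 624
 631 624 620 618 615 621 633 633 594 437 322 306 213 173 181 179 176 181
 160 157 157 165]
L [0.5142 0.2997 0.053 ]
R [0.5314 0.2995 0.053 ]
[488 508 513 511 508 494 490 480 474 468 471 463 457 588 629 629 622 621
 620 612 607 599 604 614 623 616 618 528 476 490 509 503 437 324 272 268
 260 263 277 290]
L [0.5135 0.265  0.053 ]
R [0.5313 0.2648 0.053 ]
gotip [0.5218 0.3704 0.053 ]
nogo [0.5226 0.2284 0.037 ]
bl [0.5201 0.0505 0.121 ]
br [0.5165 0.0213 0.121 ]
bbl [0.4661 0.0535 0.121 ]
bbr [0.4619 0.0256 0.121 ]
v1 [0.5549 0.1334 0.02  ]
v2 [ 0.5312 -0.0706  0.02  ]
v3 [ 0.4347 -0.0568  0.02  ]
v4 [0.4641 0.1453 0.02  ]
```

Gauge mid is at about (0.522, 0.295), with yaw ≈ 0.6°. Descending to grip.

>>> move_arm([
  [1, [0.005, 0.012, -0.7], [0, 0, 0]],
  [1, [0.005, 0.012, -0.7], [0, 0, 0]],
  [1, [0.005, 0.012, -0.7], [0, 0, 0]],
  [1, [0.005, 0.012, -0.7], [0, 0, 0]],
  [1, [0.005, 0.012, -0.85], [0, 0, 0]],
  [1, [0.005, 0.012, -0.95], [0, 0, 0]],
  [1, [0.005, 0.012, -1.0], [0, 0, 0]],
  [1, [0.005, 0.012, -1.0], [0, 0, 0]],
])

```text
t: 1.9
ee_pos: [0.5189, 0.297, 0.0426]
tool_rot: [-0.001, 0.707, 0.707, -0.002]
contact_force: [-0.6, -1.4, 0.5]
width: 0.0855
gripper_force: 0.0
```

>>> move_arm([
  [0.0, [0, 0, -0.02], [0, 0, 0.001]],
  [0.0, [0, 0, -0.02], [0, 0, 0.001]],
  [-0.3, [0, 0, -0.02], [0, 0, 0.001]],
  [-0.5, [0, 0, -0.02], [0, 0, 0.001]],
  [-1, [0, 0, -0.02], [0, 0, 0.001]],
  [-1, [0, 0, -0.02], [0, 0, 0.001]],
  [-1, [0, 0, -0.02], [0, 0, 0.001]],
  [-1, [0, 0, -0.02], [0, 0, 0.001]],
  [-1, [0, 0, -0.02], [0, 0, 0.001]],
])

```text
t: 2.65
ee_pos: [0.5221, 0.2966, 0.0421]
tool_rot: [-0.0, 0.706, 0.708, 0.001]
contact_force: [-1.8, -0.4, 6.3]
width: 0.0153
gripper_force: 39.9
```

Gripped. Lifting straight up, then moving to a hover beyond the vice, turned to the vice's yaw of about −7.6°.

>>> move_arm([
  [-1, [0, 0, 0.05], [0, 0, 0]],
  [-1, [0, 0, 0.2], [0, 0, 0]],
  [-1, [0, 0, 0.4], [0, 0, 0]],
  [-1, [0, 0, 0.6], [0, 0, 0]],
  [-1, [0, 0, 0.8], [0, 0, 0]],
  [-1, [0, -0.05, 0.9], [0, 0, 0]],
  [-1, [0.01, -0.2, 0.9], [0, 0, -0.01]],
  [-1, [0.03, -0.4, 0.9], [0, 0, -0.021]],
  [-1, [0.05, -0.6, 0.9], [0, 0, -0.021]],
  [-1, [0.06, -0.8, 0.9], [0, 0, -0.021]],
  [-1, [0.065, -0.95, 0.9], [0, 0, -0.021]],
], squeeze=80)

```text
t: 3.57
ee_pos: [0.5343, 0.1019, 0.2216]
tool_rot: [0.0, 0.752, 0.659, -0.0]
contact_force: [0.3, -1.0, -2.9]
width: 0.0143
gripper_force: 78.3
```

>>> move_arm([
  [-1, [0, -0.2, 0], [0, 0, 0]],
  [-1, [0, -0.4, 0], [0, 0, 0]],
  [-1, [0, -0.6, 0], [0, 0, 0]],
  [-1, [0, -0.8, 0], [0, 0, 0]],
  [-1, [0, -0.9, 0], [0, 0, 0]],
  [-1, [0, -0.94, 0], [0, 0, 0]],
  [-1, [0, -0.94, 0], [0, 0, 0]],
  [-1, [0, -0.94, 0], [0, 0, 0]],
])

```text
t: 4.23
ee_pos: [0.5346, -0.0808, 0.2212]
tool_rot: [-0.0, 0.751, 0.66, 0.0]
contact_force: [-0.5, 1.1, -2.5]
width: 0.0146
gripper_force: 78.3
```

```bash
python3 - <<'E'
from h import *
import pickle
c=cam('wrist'); save(c,'w2.png',s=1.5); pickle.dump(c,open('w2.pkl','wb'))
s=ctrl.state();print(s['t'],s['ee_pos'],Rm(s['tool_rot'])[:,1],s['qpos'],s['width'],s['contact_force'],s['torque'])
E
```

```text
4.2833 [ 0.53473388 -0.07971465  0.22110871] [ 9.92051977e-01 -1.25826682e-01 -7.21641899e-04] [-0.441644    0.23952297  0.63358248  1.66475056 -0.14782053  1.28625934
  0.09390416] 0.014578399284127956 [ 0.15641284  0.15641508 -2.60261502] [-0.00937565 -0.01508528 -0.03262679]
```

View pics/w2.png

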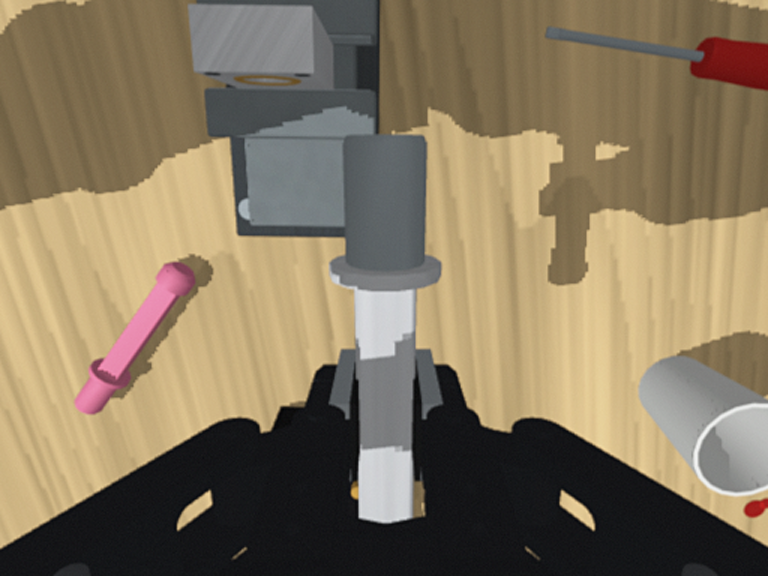

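The close view shows the block top, with corners (190,6), (312,6), (313,75) and (193,72), and the brass bore rim around (267,80). The base-plate near edge runs from (238,235) to (345,236). The gauge axis is at column ~385.

```bash
python3 - <<'E'
from h import *
import pickle
c=pickle.load(open('w2.pkl','rb'))
im=c['color']
P=lambda n,u,v,z: (print(n,onz(c,u/1.5,v/1.5,z).round(4)),onz(c,u/1.5,v/1.5,z))[1]
a=P('BL',193,72,.121);b=P('BR',313,75,.121);d=P('TL',190,6,.121);e=P('TR',312,6,.121)
print('yaw front/back',np.degrees(np.arctan2(*(b-a)[1::-1])),np.degrees(np.arctan2(*(e-d)[1::-1])))
p=P('jawL',207,90,.06);q=P('jawR',375,93,.06);print(np.degrees(np.arctan2(*(q-p)[1::-1])))
p=P('baseL',238,235,.0);q=P('baseR',345,236,.0);print(np.degrees(np.arctan2(*(q-p)[1::-1])))
hsv=cv2.cvtColor(im,cv2.COLOR_RGB2HSV)[40:62,145:210]
m=(hsv[...,1]>90)&(hsv[...,0]>8)&(hsv[...,0]<30); v,u=np.nonzero(m); u=u+145;v=v+40
print('brass',u.min(),u.max(),v.min(),v.max(),u.mean(),len(u))
for zz in(.104,.107): print(onz(c,(u.min()+u.max())/2,v.min()+.5,zz))
# gauge: columns of go end & handle at z axis
for v in(150,240,270,300,340,500):
    r=im[int(v/1.5)].astype(int).sum(1); g=np.abs(np.diff(r)); print(v,[i for i in np.argsort(g)[-6:]])
P('tip mid',385,136,.221+.005+.0095);P('mid',385,420,.234)
for k in(135,):
    P('tipL',344,140,.226);P('tipR',427,140,.226)
P('colL',330,270,.226);P('colR',441,270,.226)
E
```

```text
BL [0.4662 0.0304 0.121 ]
BR [0.5174 0.0226 0.121 ]
TL [0.471  0.0555 0.121 ]
TR [0.5215 0.0489 0.121 ]
yaw front/back -8.709119366121325 -7.383537816651549
jawL [0.4507 0.0312 0.06  ]
jawR [0.5425 0.0178 0.06  ]
-8.338842331838055
baseL [ 0.4309 -0.0588  0.    ]
baseR [ 0.5076 -0.0695  0.    ]
-7.925473991707207
brass 145 199 50 57 175.32236842105263 152
[0.48993791 0.02799285 0.104     ]
[0.49060819 0.02753046 0.107     ]
150 [np.int64(162), np.int64(284), np.int64(374), np.int64(153), np.int64(124), np.int64(396)]
240 [np.int64(230), np.int64(370), np.int64(229), np.int64(282), np.int64(369), np.int64(390)]
270 [np.int64(365), np.int64(220), np.int64(364), np.int64(293), np.int64(141), np.int64(391)]
300 [np.int64(277), np.int64(274), np.int64(275), np.int64(126), np.int64(113), np.int64(114)]
340 [np.int64(108), np.int64(267), np.int64(238), np.int64(95), np.int64(96), np.int64(276)]
500 [np.int64(383), np.int64(141), np.int64(129), np.int64(140), np.int64(372), np.int64(238)]
tip mid [ 0.5448 -0.0081  0.2355]
mid [ 0.5355 -0.0799  0.234 ]
tipL [ 0.5349 -0.0076  0.226 ]
tipR [ 0.5548 -0.0102  0.226 ]
colL [ 0.5264 -0.0391  0.226 ]
colR [ 0.555  -0.0429  0.226 ]
```

>>> move_arm([
  [-1, [-0.1, -0.01, 0], [0, 0, -0.002]],
  [-1, [-0.2, -0.01, -0.1], [0, 0, -0.002]],
  [-1, [-0.29, -0.01, -0.25], [0, 0, -0.002]],
  [-1, [-0.29, -0.01, -0.4], [0, 0, -0.002]],
  [-1, [-0.29, -0.01, -0.55], [0, 0, -0.002]],
  [-1, [-0.29, -0.01, -0.645], [0, 0, -0.002]],
  [-1, [-0.29, -0.01, -0.645], [0, 0, -0.002]],
  [-1, [-0.29, -0.01, -0.645], [0, 0, -0.002]],
])

```text
t: 4.95
ee_pos: [0.4763, -0.082, 0.0919]
tool_rot: [-0.001, 0.754, 0.657, -0.001]
contact_force: [0.5, -0.2, -2.2]
width: 0.0149
gripper_force: 78.6
```

```bash
python3 - <<'E'
from h import *
import pickle
for i in range(3):
    c=cam('wrist'); s=ctrl.state(); print(s['ee_pos'].round(4),Rm(s['tool_rot'])[:,1].round(4),s['contact_force'].round(2))
save(c,'w3.png',s=1.5); pickle.dump(c,open('w3.pkl','wb'))
E
```

```text
[ 0.4773 -0.0826  0.0931] [ 9.904e-01 -1.383e-01  3.000e-04] [ 0.37  0.19 -1.61]
[ 0.4779 -0.0829  0.0937] [ 0.9903 -0.1388  0.0019] [ 0.64  0.6  -1.9 ]
[ 0.4781 -0.0832  0.0939] [ 0.9903 -0.1392  0.0026] [-0.1  -0.43 -2.24]
```

View pics/w3.png

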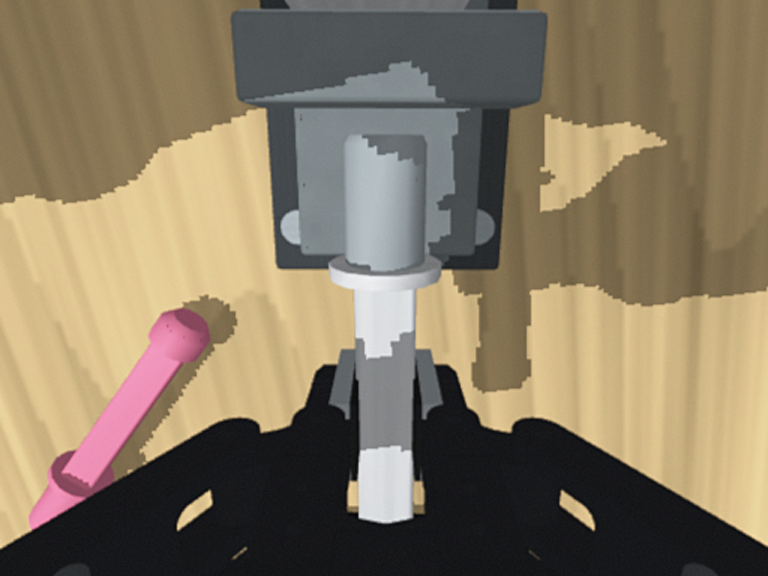

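The gauge is level and parallel to the vice, with the jaw top edge at (233–547, 12) and the gauge axis at column 385. I'll check the settled state and the bore's lateral position from the earlier ring image.

```bash
python3 - <<'E'
from h import *
import pickle
c=pickle.load(open('w2.pkl','rb'))
b=np.array([.139,.990,0]);a=np.array([.990,-.139,0])
hsv=cv2.cvtColor(c['color'],cv2.COLOR_RGB2HSV)[46:62,150:206]
m=((hsv[...,1]>80)&(hsv[...,0]>8)&(hsv[...,0]<30))
for r in m.astype(int): print(''.join('.#'[x] for x in r))
s0=b@[.4918,.0265,0]
for u in(158,178,199):
    e,d=ray(c,u,53.5); p=e+d*(s0-b@e)/(b@d); print(u,p.round(4),a@p)
for i in range(3):
    cam('wrist'); s=ctrl.state(); T=Rm(s['tool_rot']);print(s['t'],s['ee_pos'].round(4),T[:,1].round(4),T[:,2].round(4),s['contact_force'].round(2),'lat',a@s['ee_pos'],'s',b@s['ee_pos'])
E
```

```text
........................................................
........................................................
........................................................
........................................................
...............############.............................
.......##################################...............
......########....................#############.........
.......#######.............................#######......
.........#########..........................######......
..............####################################......
.......................######################...........
#.......................................................
........................................................
........................................................
........................................................
........................................................
158 [0.4779 0.0284 0.0967] 0.4691814200890946
178 [0.4925 0.0264 0.0981] 0.4838741463902708
199 [0.5076 0.0243 0.0994] 0.4991340165273837
5.15 [ 0.478  -0.0834  0.0939] [ 0.9902 -0.1396  0.0027] [ 2.8e-03  3.0e-04 -1.0e+00] [ 0.19 -0.86 -2.12] lat 0.4848118150404147 s -0.01610145378537568
5.2 [ 0.4778 -0.0835  0.0937] [ 0.9902 -0.1399  0.0025] [ 2.6e-03  3.0e-04 -1.0e+00] [ 0.22 -0.25 -2.12] lat 0.48465807029667884 s -0.01625610736584788
5.25 [ 0.4776 -0.0835  0.0935] [ 0.9902 -0.14    0.0021] [ 2.2e-03  4.0e-04 -1.0e+00] [ 0.5  -0.35 -2.76] lat 0.4844206959065029 s -0.016323705079247918
```

>>> move_arm([
  [-1, [0.002, 0.04, 0], [0, 0, 0]],
  [-1, [0.008, 0.08, 0], [0, 0, 0]],
  [-1, [0.014, 0.12, 0], [0, 0, 0]],
  [-1, [0.018, 0.15, 0], [0, 0, 0]],
  [-1, [0.018, 0.15, 0], [0, 0, 0]],
  [-1, [0.018, 0.15, 0], [0, 0, 0]],
])

```text
t: 5.75
ee_pos: [0.4803, -0.053, 0.0922]
tool_rot: [-0.0, 0.755, 0.656, -0.0]
contact_force: [0.1, -0.4, -1.8]
width: 0.0143
gripper_force: 78.6
```

>>> move_arm([
  [-1, [0.002, 0.01, 0], [0, 0, 0]],
  [-1, [0.004, 0.02, 0], [0, 0, 0]],
  [-1, [0.005, 0.03, 0], [0, 0, 0]],
  [-1, [0.005, 0.03, 0], [0, 0, 0]],
])

```text
t: 6.08
ee_pos: [0.4813, -0.0474, 0.0922]
tool_rot: [-0.0, 0.755, 0.656, -0.0]
contact_force: [0.0, -0.5, -2.1]
width: 0.0145
gripper_force: 78.6
```

>>> move_arm([
  [-1, [0.001, 0.01, 0], [0, 0, 0]],
  [-1, [0.003, 0.02, 0], [0, 0, 0]],
  [-1, [0.004, 0.025, 0], [0, 0, 0]],
  [-1, [0.004, 0.025, 0], [0, 0, 0]],
])

```text
t: 6.42
ee_pos: [0.4821, -0.0424, 0.0923]
tool_rot: [-0.0, 0.755, 0.656, 0.0]
contact_force: [-0.5, -1.1, -2.5]
width: 0.0146
gripper_force: 78.6
```

>>> move_arm([
  [-1, [0.001, 0.01, 0], [0, 0, 0]],
  [-1, [0.002, 0.015, 0], [0, 0, 0]],
  [-1, [0.002, 0.015, 0], [0, 0, 0]],
])

```text
t: 6.67
ee_pos: [0.4825, -0.0394, 0.0923]
tool_rot: [-0.0, 0.755, 0.656, 0.0]
contact_force: [0.4, -0.1, -3.4]
width: 0.0144
gripper_force: 78.6
```

>>> move_arm([
  [-1, [0.001, 0.01, 0], [0, 0, 0]],
  [-1, [0.003, 0.02, 0], [0, 0, 0]],
  [-1, [0.004, 0.025, 0], [0, 0, 0]],
  [-1, [0.004, 0.025, 0], [0, 0, 0]],
])

```text
t: 7.0
ee_pos: [0.4833, -0.0343, 0.0922]
tool_rot: [-0.0, 0.755, 0.656, -0.0]
contact_force: [-1.2, 0.7, -2.8]
width: 0.0147
gripper_force: 78.6
```

>>> move_arm([
  [-1, [0.001, 0.01, 0], [0, 0, 0]],
  [-1, [0.003, 0.02, 0], [0, 0, 0]],
  [-1, [0.004, 0.025, 0], [0, 0, 0]],
  [-1, [0.004, 0.025, 0], [0, 0, 0]],
])

```text
t: 7.33
ee_pos: [0.484, -0.0293, 0.0922]
tool_rot: [-0.0, 0.755, 0.656, -0.0]
contact_force: [-0.9, 1.5, -2.5]
width: 0.0145
gripper_force: 78.7
```

The tip is in the bore with almost no force. Continuing to the shoulder.

>>> move_arm([
  [-1, [0.001, 0.01, 0], [0, 0, 0]],
  [-1, [0.003, 0.02, 0], [0, 0, 0]],
  [-1, [0.004, 0.03, 0], [0, 0, 0]],
  [-1, [0.005, 0.04, 0], [0, 0, 0]],
  [-1, [0.006, 0.045, 0], [0, 0, 0]],
  [-1, [0.006, 0.045, 0], [0, 0, 0]],
])

```text
t: 7.83
ee_pos: [0.4853, -0.0202, 0.0922]
tool_rot: [-0.0, 0.755, 0.656, 0.0]
contact_force: [-0.7, 0.2, -1.9]
width: 0.0148
gripper_force: 78.8
```

>>> move_arm([
  [-1, [0.001, 0.008, 0], [0, 0, 0]],
  [-1, [0.002, 0.015, 0], [0, 0, 0]],
  [-1, [0.002, 0.015, 0], [0, 0, 0]],
])

```text
t: 8.08
ee_pos: [0.4857, -0.0174, 0.0923]
tool_rot: [-0.0, 0.755, 0.656, 0.0]
contact_force: [-2.0, -0.2, -2.6]
width: 0.0146
gripper_force: 78.8
```

>>> move_arm([
  [-1, [0.001, 0.005, 0], [0, 0, 0]],
  [-1, [0.001, 0.01, 0], [0, 0, 0]],
  [-1, [0.001, 0.01, 0], [0, 0, 0]],
])

```text
t: 8.33
ee_pos: [0.4859, -0.0155, 0.0923]
tool_rot: [-0.0, 0.755, 0.656, 0.0]
contact_force: [-2.0, -0.0, -2.8]
width: 0.0142
gripper_force: 78.7
```

>>> move_arm([
  [-1, [0.001, 0.005, 0], [0, 0, 0]],
  [-1, [0.001, 0.008, 0], [0, 0, 0]],
  [-1, [0.001, 0.008, 0], [0, 0, 0]],
])

```text
t: 8.58
ee_pos: [0.486, -0.0145, 0.0923]
tool_rot: [0.0, 0.755, 0.655, -0.0]
contact_force: [-1.9, -2.6, -2.1]
width: 0.0144
gripper_force: 78.8
```

>>> move_arm([
  [-1, [0, 0.003, 0], [0, 0, 0]],
  [-1, [0.001, 0.005, 0], [0, 0, 0]],
  [-1, [0.001, 0.005, 0], [0, 0, 0]],
])

```text
t: 8.83
ee_pos: [0.486, -0.0145, 0.0922]
tool_rot: [0.0, 0.756, 0.655, -0.001]
contact_force: [-3.6, -5.8, -1.3]
width: 0.015
gripper_force: 78.9
```

>>> move_arm([
  [-1, [-0.002, 0.003, 0], [0, 0, 0]],
  [-1, [-0.002, 0.005, 0], [0, 0, 0]],
  [-1, [-0.002, 0.005, 0], [0, 0, 0]],
  [-1, [-0.002, 0.005, 0], [0, 0, 0]],
])

```text
t: 9.17
ee_pos: [0.4858, -0.0144, 0.0923]
tool_rot: [0.001, 0.756, 0.655, -0.001]
contact_force: [-1.4, -8.5, -1.9]
width: 0.0148
gripper_force: 78.7
```

```bash
python3 - <<'E'
from h import *
import pickle
c=cam('wrist'); save(c,'w4.png',(150,0,362,240),2.4); pickle.dump(c,open('w4.pkl','wb'))
s=ctrl.state(); T=Rm(s['tool_rot']);print(s['t'],s['ee_pos'].round(4),T[:,1].round(4),T[:,2].round(4),s['contact_force'].round(2))
E
```

```text
9.2167 [ 0.4858 -0.0144  0.0923] [ 9.898e-01 -1.427e-01  5.000e-04] [ 1.0e-04 -2.2e-03 -1.0e+00] [-0.27 -8.82 -3.08]
```

View pics/w4.png

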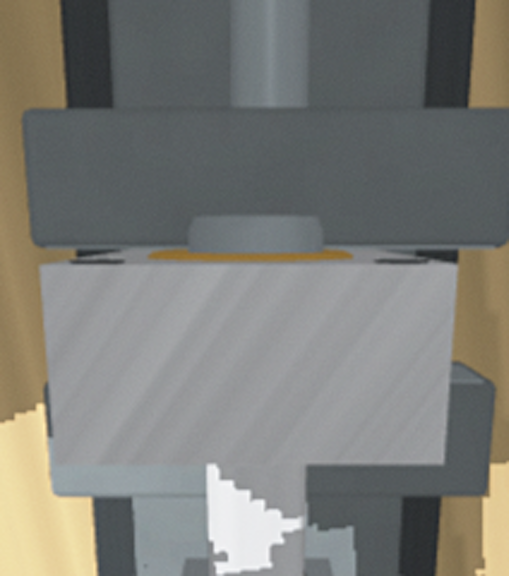

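The picture shows the gauge running through the block, with its tip sticking out past the far face at (255,235) and the shoulder held home by an 8.5 N push. Drawing it out.

>>> move_arm([
  [-1, [-0.003, -0.02, 0], [0, 0, 0]],
  [-1, [-0.007, -0.05, 0], [0, 0, 0]],
  [-1, [-0.011, -0.08, 0], [0, 0, 0]],
  [-1, [-0.015, -0.11, 0], [0, 0, 0]],
  [-1, [-0.02, -0.14, 0], [0, 0, 0]],
  [-1, [-0.024, -0.17, 0], [0, 0, 0]],
  [-1, [-0.028, -0.2, 0], [0, 0, 0]],
  [-1, [-0.034, -0.24, 0], [0, 0, 0]],
  [-1, [-0.039, -0.28, 0], [0, 0, 0]],
  [-1, [-0.043, -0.31, 0], [0, 0, 0]],
  [-1, [-0.043, -0.31, 0], [0, 0, 0]],
])

```text
t: 10.13
ee_pos: [0.4769, -0.076, 0.0923]
tool_rot: [0.0, 0.756, 0.655, -0.0]
contact_force: [-0.3, 0.7, -2.2]
width: 0.0146
gripper_force: 78.8
```

>>> move_arm([
  [-1, [0, 0, 0.1], [0, 0, 0]],
  [-1, [0, 0, 0.28], [0, 0, 0]],
  [-1, [0, 0, 0.45], [0, 0, 0]],
  [-1, [0.01, 0.05, 0.45], [0, 0, 0]],
  [-1, [0.03, 0.2, 0.45], [0, 0, 0]],
  [-1, [0.055, 0.4, 0.45], [0, 0, 0]],
  [-1, [0.084, 0.6, 0.45], [0, 0, 0]],
  [-1, [0.112, 0.8, 0.45], [0, 0, 0]],
  [-1, [0.126, 0.9, 0.45], [0, 0, 0]],
])

```text
t: 10.88
ee_pos: [0.502, 0.1125, 0.1817]
tool_rot: [-0.001, 0.753, 0.658, 0.001]
contact_force: [0.8, 0.4, -2.0]
width: 0.0145
gripper_force: 78.9
```

>>> move_arm([
  [-1, [0.015, 0.1, 0], [0, 0, 0]],
  [-1, [0.03, 0.21, 0], [0, 0, 0]],
  [-1, [0.03, 0.21, -0.1], [0, 0, 0]],
  [-1, [0.03, 0.21, -0.25], [0, 0, 0]],
  [-1, [0.03, 0.21, -0.4], [0, 0, 0]],
  [-1, [0.03, 0.21, -0.45], [0, 0, 0]],
  [-1, [0.03, 0.21, -0.45], [0, 0, 0]],
  [-1, [0.03, 0.21, -0.45], [0, 0, 0]],
  [-1, [0.03, 0.21, -0.45], [0, 0, 0]],
])

```text
t: 11.63
ee_pos: [0.5097, 0.1482, 0.0939]
tool_rot: [0.0, 0.755, 0.656, 0.001]
contact_force: [0.4, 0.7, -0.5]
width: 0.0144
gripper_force: 78.7
```

```bash
python3 - <<'E'
from h import *
b=np.array([.139,.990,0]);a=np.array([.990,-.139,0])
for i in range(4):
    c=cam('side'); s=ctrl.state(); T=Rm(s['tool_rot']);print(s['t'],s['ee_pos'].round(4),T[:,1].round(4),T[:,2].round(4),s['contact_force'].round(2),'lat',a@s['ee_pos'],'s',b@s['ee_pos'])
E
```

```text
11.6833 [0.5098 0.1482 0.0942] [ 0.9901 -0.1406  0.0027] [ 0.0029  0.0014 -1.    ] [-0.2   0.21 -2.34] lat 0.4841143458300286 s 0.2176272919326415
11.7333 [0.5097 0.1483 0.0941] [ 0.9901 -0.1406  0.0026] [ 0.0028  0.0015 -1.    ] [ 1.06  0.8  -2.39] lat 0.4840095561367728 s 0.217619078068068
11.7833 [0.5095 0.1482 0.0939] [ 0.9901 -0.1405  0.0023] [ 0.0026  0.0015 -1.    ] [-0.53  0.01 -1.79] lat 0.48383798295262337 s 0.2175882772206498
11.8333 [0.5093 0.1482 0.0937] [ 0.9901 -0.1404  0.002 ] [ 0.0022  0.0013 -1.    ] [ 0.57 -0.26 -2.57] lat 0.48364750931516187 s 0.21749721501097577
```

>>> move_arm([
  [-1, [-0.005, -0.04, 0], [0, 0, 0]],
  [-1, [-0.01, -0.08, 0], [0, 0, 0]],
  [-1, [-0.015, -0.11, 0], [0, 0, 0]],
  [-1, [-0.019, -0.136, 0], [0, 0, 0]],
  [-1, [-0.019, -0.136, 0], [0, 0, 0]],
  [-1, [-0.019, -0.136, 0], [0, 0, 0]],
  [-1, [-0.019, -0.136, 0], [0, 0, 0]],
])

```text
t: 12.42
ee_pos: [0.5047, 0.1209, 0.0923]
tool_rot: [-0.0, 0.755, 0.656, 0.0]
contact_force: [-0.3, -0.0, -2.5]
width: 0.0147
gripper_force: 78.7
```

```bash
cat > st.py <<'E'
from h import *
b=np.array([.139,.990,0]);a=np.array([.990,-.139,0])
for i in range(2):
    c=cam('side'); s=ctrl.state(); T=Rm(s['tool_rot']);f=s['contact_force'];print(s['t'],s['ee_pos'].round(4),T[:,1].round(4),T[2,0].round(4),'lat %.4f s %.4f'%(a@s['ee_pos'],b@s['ee_pos']),'F lat,s,z',(a@f).round(1),(b@f).round(1),f[2].round(1),s['torque'].round(2))
E
python3 st.py
```

```text
12.4667 [0.5046 0.1211 0.0923] [ 9.902e-01 -1.399e-01 -1.000e-04] 0.0003 lat 0.4828 s 0.1900 F lat,s,z 1.3 0.2 -2.8 [-0.05 -0.01 -0.03]
12.5167 [0.5046 0.1212 0.0922] [ 9.902e-01 -1.397e-01 -1.000e-04] 0.0002 lat 0.4828 s 0.1901 F lat,s,z -0.0 0.8 -3.1 [-0.09  0.01  0.01]
```

>>> move_arm([
  [-1, [-0.002, -0.012, 0], [0, 0, 0]],
  [-1, [-0.004, -0.024, 0], [0, 0, 0]],
  [-1, [-0.005, -0.035, 0], [0, 0, 0]],
  [-1, [-0.005, -0.035, 0], [0, 0, 0]],
])

```text
t: 12.85
ee_pos: [0.5036, 0.1129, 0.0923]
tool_rot: [0.0, 0.755, 0.655, -0.0]
contact_force: [-0.1, -0.7, -2.9]
width: 0.0142
gripper_force: 78.8
```

>>> move_arm([
  [-1, [0, -0.004, 0], [0, 0, 0]],
  [-1, [-0.001, -0.008, 0], [0, 0, 0]],
  [-1, [-0.001, -0.008, 0], [0, 0, 0]],
])

```text
t: 13.1
ee_pos: [0.5033, 0.1122, 0.0922]
tool_rot: [-0.0, 0.755, 0.656, -0.0]
contact_force: [-0.4, 1.4, -3.1]
width: 0.0142
gripper_force: 78.8
```

```bash
python3 st.py
```

```text
13.15 [0.5033 0.1122 0.0922] [ 9.901e-01 -1.402e-01 -4.000e-04] 0.0002 lat 0.4827 s 0.1811 F lat,s,z -0.4 0.7 -1.8 [ 0.1   0.13 -0.04]
13.2 [0.5033 0.1122 0.0922] [ 9.901e-01 -1.402e-01 -3.000e-04] 0.0001 lat 0.4827 s 0.1811 F lat,s,z -1.4 0.2 -2.1 [ 0.14  0.13 -0.04]
```

>>> move_arm([
  [-1, [0, -0.003, 0], [0, 0, 0]],
  [-1, [-0.001, -0.007, 0], [0, 0, 0]],
  [-1, [-0.001, -0.007, 0], [0, 0, 0]],
])

```text
t: 13.45
ee_pos: [0.5031, 0.1119, 0.0923]
tool_rot: [-0.001, 0.755, 0.656, 0.0]
contact_force: [-0.9, 5.6, -2.4]
width: 0.0147
gripper_force: 78.8
```

```bash
python3 st.py
```

```text
13.5 [0.5031 0.1118 0.0923] [ 9.903e-01 -1.392e-01 -2.000e-04] 0.0012 lat 0.4826 s 0.1806 F lat,s,z -0.8 4.4 -2.9 [ 1.    0.2  -0.06]
13.55 [0.5031 0.1118 0.0923] [ 9.903e-01 -1.392e-01 -2.000e-04] 0.0012 lat 0.4826 s 0.1806 F lat,s,z -1.6 4.8 -2.2 [ 1.13  0.24 -0.07]
```

>>> move_arm([
  [-1, [-0.002, -0.003, 0], [0, 0, 0]],
  [-1, [-0.002, -0.003, 0], [0, 0, 0]],
  [-1, [-0.002, -0.003, 0], [0, 0, 0]],
  [-1, [-0.002, -0.003, 0], [0, 0, 0]],
])

```text
t: 13.88
ee_pos: [0.5029, 0.1116, 0.0924]
tool_rot: [-0.0, 0.755, 0.656, 0.001]
contact_force: [-0.3, 6.0, -3.1]
width: 0.0146
gripper_force: 78.7
```

```bash
python3 st.py
```

```text
13.9333 [0.5029 0.1116 0.0924] [ 9.903e-01 -1.388e-01  2.000e-04] 0.0016 lat 0.4824 s 0.1804 F lat,s,z -1.3 7.3 -3.6 [1.38 0.02 0.01]
13.9833 [0.5029 0.1116 0.0924] [ 9.903e-01 -1.388e-01  2.000e-04] 0.0017 lat 0.4824 s 0.1804 F lat,s,z -1.6 7.0 -3.1 [ 1.34 -0.   -0.01]
```

The depth (s = 0.1804) matches the predicted 4 mm bevel stop (0.1803), with the push at about 6.5 N. Holding steady.

>>> move_arm([
  [-1, [0, 0, 0], [0, 0, 0]],
  [-1, [0, 0, 0], [0, 0, 0]],
  [-1, [0, 0, 0], [0, 0, 0]],
  [-1, [0, 0, 0], [0, 0, 0]],
  [-1, [0, 0, 0], [0, 0, 0]],
  [-1, [0, 0, 0], [0, 0, 0]],
  [-1, [0, 0, 0], [0, 0, 0]],
  [-1, [0, 0, 0], [0, 0, 0]],
  [-1, [0, 0, 0], [0, 0, 0]],
])

```text
t: 14.73
ee_pos: [0.5029, 0.1116, 0.0924]
tool_rot: [-0.0, 0.755, 0.656, 0.001]
contact_force: [-1.4, 6.3, -2.9]
width: 0.0143
gripper_force: 78.7
```

```bash
python3 st.py
```

```text
14.7833 [0.5029 0.1117 0.0924] [ 9.903e-01 -1.388e-01  2.000e-04] 0.0017 lat 0.4824 s 0.1805 F lat,s,z -1.0 7.0 -4.0 [1.35 0.08 0.03]
14.8333 [0.5029 0.1117 0.0924] [ 9.903e-01 -1.389e-01  2.000e-04] 0.0017 lat 0.4824 s 0.1805 F lat,s,z -0.4 6.2 -3.6 [ 1.34  0.04 -0.02]
```

Refused as expected. Withdrawing and returning to the rest.

>>> move_arm([
  [-1, [0.003, 0.02, 0], [0, 0, 0]],
  [-1, [0.01, 0.07, 0], [0, 0, 0]],
  [-1, [0.021, 0.15, 0], [0, 0, 0]],
  [-1, [0.035, 0.25, 0.05], [0, 0, 0]],
  [-1, [0.05, 0.4, 0.2], [0, 0, 0.01]],
  [-1, [0.07, 0.58, 0.2], [0, 0, 0.023]],
  [-1, [0.09, 0.75, 0.2], [0, 0, 0.023]],
  [-1, [0.097, 0.87, 0.2], [0, 0, 0.023]],
  [-1, [0.097, 0.924, 0.2], [0, 0, 0.023]],
  [-1, [0.097, 0.924, 0.2], [0, 0, 0.023]],
  [-1, [0.097, 0.924, 0.2], [0, 0, 0.023]],
  [-1, [0.097, 0.924, 0.2], [0, 0, 0.023]],
])

```text
t: 15.83
ee_pos: [0.5227, 0.293, 0.132]
tool_rot: [0.001, 0.707, 0.708, -0.001]
contact_force: [-0.1, -0.3, -2.9]
width: 0.0145
gripper_force: 78.8
```

```bash
python3 st.py; python3 -c "
from h import *
c=cam('wrist');save(c,'w5.png',s=1.5)"
```

```text
15.8833 [0.5228 0.2928 0.1322] [ 1.     0.001 -0.   ] -0.0012 lat 0.4768 s 0.3625 F lat,s,z 0.5 0.5 -3.1 [ 0.   -0.01 -0.03]
15.9333 [0.5228 0.2929 0.1323] [1.e+00 9.e-04 1.e-04] -0.0008 lat 0.4769 s 0.3626 F lat,s,z 0.5 -0.3 -3.4 [-0.02 -0.   -0.05]
```

View pics/w5.png

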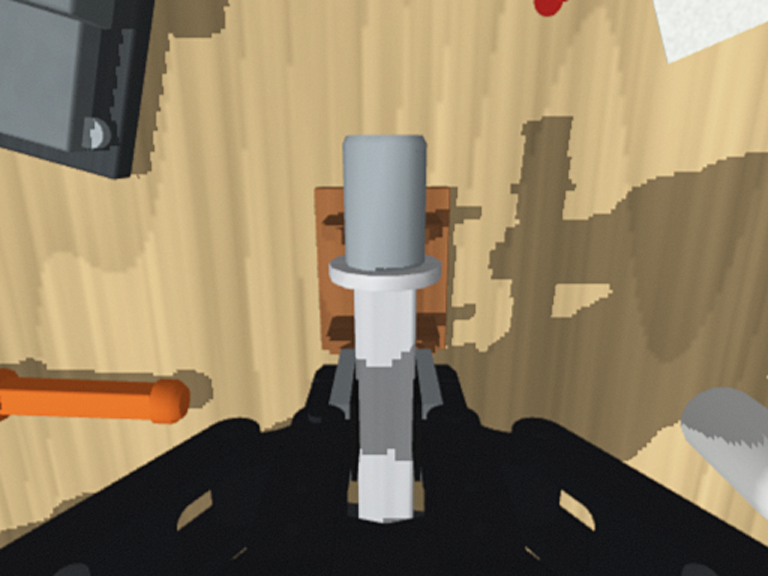

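The view shows the gauge centred over the rest, at columns ~385 for both, and aligned. Lowering it at the pick-up position.

>>> move_arm([
  [-1, [-0.002, 0.017, -0.08], [0, 0, 0]],
  [-1, [-0.002, 0.017, -0.2], [0, 0, 0]],
  [-1, [-0.002, 0.017, -0.32], [0, 0, 0]],
  [-1, [-0.002, 0.017, -0.38], [0, 0, 0]],
  [-1, [-0.002, 0.017, -0.41], [0, 0, 0]],
  [-1, [-0.002, 0.017, -0.43], [0, 0, 0]],
  [-1, [-0.002, 0.017, -0.43], [0, 0, 0]],
  [-1, [-0.002, 0.017, -0.43], [0, 0, 0]],
  [-1, [-0.002, 0.017, -0.43], [0, 0, 0]],
])

```text
t: 16.73
ee_pos: [0.5227, 0.2986, 0.0476]
tool_rot: [0.0, 0.706, 0.708, 0.001]
contact_force: [-0.9, 0.3, -2.9]
width: 0.0148
gripper_force: 78.8
```

>>> move_arm([
  [-1, [0, 0, -0.008], [0, 0, 0]],
  [-1, [0, 0, -0.016], [0, 0, 0]],
  [-1, [0, 0, -0.02], [0, 0, 0]],
  [-1, [0, 0, -0.02], [0, 0, 0]],
])

```text
t: 17.07
ee_pos: [0.5219, 0.2984, 0.0423]
tool_rot: [-0.0, 0.706, 0.708, 0.0]
contact_force: [0.3, 0.5, -1.4]
width: 0.0147
gripper_force: 79.0
```

```bash
python3 st.py
```

```text
17.1167 [0.5219 0.2984 0.0424] [1.0e+00 3.8e-03 1.0e-04] 0.0002 lat 0.4752 s 0.3680 F lat,s,z 1.0 0.3 -1.1 [ 0.08 -0.03 -0.04]
17.1667 [0.5219 0.2984 0.0424] [1.     0.0037 0.    ] 0.0002 lat 0.4752 s 0.3679 F lat,s,z -0.1 0.1 -1.9 [ 0.05  0.02 -0.03]
```

>>> move_arm([
  [-1, [0, 0, -0.004], [0, 0, 0]],
  [-1, [0, 0, -0.004], [0, 0, 0]],
  [-0.5, [0, 0, -0.004], [0, 0, 0]],
  [-0.3, [0, 0, -0.004], [0, 0, 0]],
  [0.2, [0, 0, -0.004], [0, 0, 0]],
  [0.5, [0, 0, -0.004], [0, 0, 0]],
  [0.5, [0, 0, -0.004], [0, 0, 0]],
  [0.5, [0, 0, 0.1], [0, 0, 0]],
  [0.5, [0, 0, 0.25], [0, 0, 0]],
  [0.5, [0, 0, 0.45], [0, 0, 0]],
  [0.5, [0, 0, 0.65], [0, 0, 0]],
  [0.5, [0, 0, 0.8], [0, 0, 0]],
])

```text
t: 18.17
ee_pos: [0.5225, 0.2983, 0.2058]
tool_rot: [0.0, 0.706, 0.708, 0.001]
contact_force: [1.4, -0.3, 0.7]
width: 0.0646
gripper_force: 0.0
```

```bash
python3 st.py; python3 -c "
from h import *
c=cam('wrist');save(c,'w6.png',s=1.5)"
```

```text
18.2167 [0.5248 0.2995 0.2119] [1.     0.0032 0.0092] 0.0066 lat 0.4779 s 0.3695 F lat,s,z 1.8 0.6 4.9 [ 0.09 -0.12  0.07]
18.2667 [0.5247 0.2995 0.2089] [1.     0.0033 0.0088] 0.0062 lat 0.4778 s 0.3695 F lat,s,z -0.0 0.3 -0.2 [0.03 0.03 0.07]
```

View pics/w6.png

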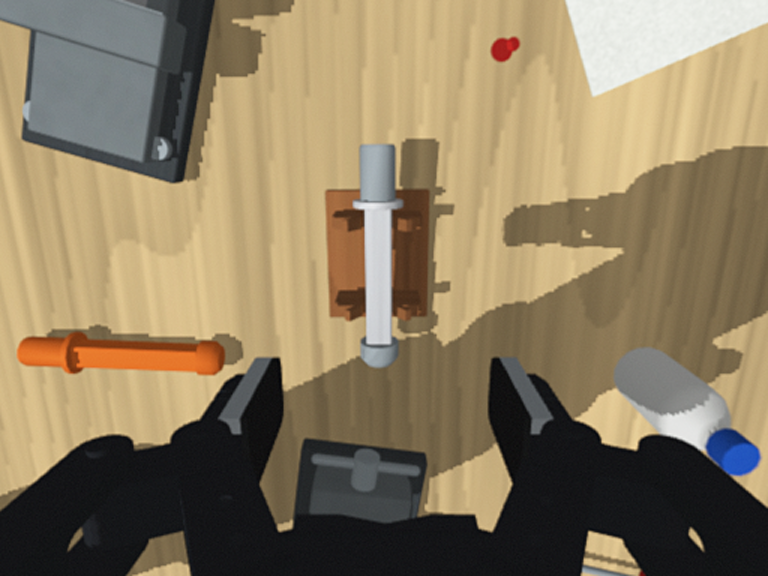

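The view shows the gauge lying level in both notches at (378,255), with its collar at (378,204) outside the upright and the gripper clear. Handing in.

```bash
python3 -c "
from workcell import ctrl
print(ctrl.sign_off())"
```

```text
the job is handed in; nothing more can be done
None
```

The go end went fully home to its shoulder, the no-go end was refused at its bevel under a steady push of about 6–7 N, and the gauge is back on its rest with the gripper clear; the job is handed in.

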